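Fit the lamp head on its painting-table stand and switch it on

ROBOT

A 7-joint arm with a two-finger parallel gripper is mounted at the origin on the work surface. World frame = base frame: x ahead of the robot, y to its left, z up, the work surface at z = 0. Lengths are in m, angles in rad, forces in N, time in s.
With the tool pointing down it reaches from about 0.425 to 0.925 m from the base axis. Payload 6.8 kg.
Tool frame: the origin (TCP) lies midway between the tips of the shut fingers; the grasp point (between the pads) lies 19 mm behind it; z points along the fingers, y is the direction in which the jaws open and shut (so a half turn about z gives the same grasp; the last joint's range is limited). The gripper opens to 85 mm and grips with 20 to 120 N. Pads are 22 mm wide; open, the fingers measure 114 mm over their backs; the gripper's body (76 mm by 85 mm) begins 54 mm behind the grasp point. The pads swing forward as they close: fully open they stand 13 mm farther back than shut.
Start: joints at [1.178, 0.477, 0.022, 1.555, -0.011, 1.109, -0.083], TCP at [0.19, -0.648, 0.231] pointing down, gripper open.
Joint ranges: [-2.96, 2.96], [-0.34, 2.1], [-1.41, 1.46], [0.24, 2.44], [-1.37, 4.51], [0.17, 1.92], [-2.96, 2.96]. Speed limits (rad/s): [2.39, 2.39, 3.14, 3.14, 3.14, 3.14, 3.14].

INTERFACE

Orientations are given as a rotation vector (axis times angle).
In Python, from bench import r gives the robot as it stands. The module is installed in compiled form; this text tells all that it offers.
- The arm moves only by the tool apply_moves, never from a script. Its argument "plan" is a list that holds one entry, the list of rows, each a list of 7 numbers: the turn, a rotation vector about the tool's x, y, z scaled (see below), then the shift along the tool's x, y, z scaled (see below), then the closure, from -1 (fully open) to 1 (shut). In form: [[[wx, wy, wz, tx, ty, tz, grip], ...]]. A call has 1 to 12 rows; each row is the pose to reach, as a shift and turn from the pose commanded when the call began, along the tool's axes at that moment, turning the shorter way round; what a row does not reach only later rows make up. The controller multiplies each number of a shift by 0.4 m and each number of a turn by 180 degrees. A row lasts 1/12 s, in which the tool goes at most 41.7 mm and 7.16 degrees, less where a joint would pass 70% of its speed; a pose out of reach is approached as far as the arm can. A call with a number of a shift or a turn outside -1 to 1 is refused whole. A call with a gripper value outside its range is refused whole. The fingers move at their own pace and stop on an object; "force" is the grip in N (left out, the last holds). Time passes only in rows, so rows that repeat a pose let the fingers close. It gives the time, the measured TCP pose, the force and the opening at its end, in the units of the state.
- r.get_obs(): the state, without advancing time (a new reading comes with each control period).
- r.grab_frame(name): name is "scene" or "side" or "wrist"; returns a dict with "pixels" (400x640x3 uint8, blue, green, red), "fx", "fy", "cx", "cy" (pixels), "pose" (4x4, takes a point from camera to world coordinates). Camera axes: x right, y up, looking along -z (the intrinsics and any distortion apply to the point x, -y, -z); pixel columns grow to the right and rows downward; lengths in m; the calibration is good to about 2 mm. A picture is of the moment at which its call begins. There is no depth.
- r.hand_in(): hands the job in, once; it reports no verdict.
The state is a dict: "clock": time; "joints": joint angles; "qvel": joint speeds; "tau": joint torques, N m; "tcp_pos": TCP position; "orientation": TCP orientation; "contact_force": force on the tool from outside, world axes, zero at the start; "moment": the same for the moment, N m; "grip_width": finger opening in m.
Only numpy, scipy, OpenCV 4.12 (cv2) and the standard library are available. Lean on these libraries where they do the work, as an engineer would, in place of code of your own. Each camera call takes 0.05 s, during which the arm holds its last target. There are 200 camera calls.

TASK

Slide the lamp head's sleeve over the mast of the lamp stand and turn it until its notches drop over the collar's two lugs, so that it sits fully home on the collar and upright; any facing will do, but do not force or drop it. Then switch the lamp on from the grey control box: press the red button fully and let it up, then press the yellow one fully and let it up. Leave the blue button alone, do not topple the lamp head, and do not disturb the brush tub, the paint jar or the paint tin.

Things in the scene. Friction and masses are not known exactly. Their poses are not given: they have to be found in the camera images.
- lamp_head: Loose T-shaped lamp head, 0.4 kg, 126 mm tall, standing on its sleeve. Origin: centre of the sleeve's lower rim; z up the sleeve, x along the light bar. Aluminium sleeve, outer diameter 52, z 0 to 82 mm; blind bore of diameter 32.4, 76 mm deep, open below. The lowest 12 mm of its wall has four notches, 14 mm wide, facing +x, +y, -x and -y. Above it a black neck (z 82 to 100 mm), then the bar.
- bar (a point): Centre of the lamp head's white light bar, 113 mm above the head's origin, axes as the head's. The bar is 180 mm long (x), 32 mm wide (y) and 26 mm tall, to be pinched across its width; the neck under it has diameter 26, 18 mm of clear height above the wider sleeve.
- stand: Fixed lamp stand. Origin: centre of its underside; z up. Dark round foot, diameter 144, 16 mm high; steel mast of diameter 30 on the z axis, its top at z 110 mm, tapered over the last 10 mm to diameter 20. A brass collar of diameter 54 surrounds the mast, its flat top at z 46 mm, with two lugs on it. The stand's yaw says nothing of the lugs.
- seat (a point): Point on the mast's axis level with the collar's flat top; the lamp head is home when its origin is here. Two lugs, across the mast from each other, stand 10 mm above this level, each 9 mm wide, out to 24 mm from the axis. The stiff collar may be at any angle, not told: the sleeve's rim first rests on the lugs, 10 mm up, and drops home only once notches meet them.
- panel: Fixed grey control box, 100 (x) by 200 (y) by 30 mm high. Origin: centre of its underside. Three round buttons stand in a row along its y axis, 60 mm apart, the colours in any order.
- red_top (a point): Centre of the top of the red push button, diameter 30, 18 mm above the control box, z up; 6 mm travel downward, about 4 N when fully down.
- yellow_top (a point): The same point on the yellow push button, of the same size.
- blue_top (a point): The same point on the blue push button, of the same size; not to be pressed.
- red (a joint): Travel of the red button, m: 0 up, 0.006 fully down.
- yellow (a joint): Travel of the yellow button, m: 0 up, 0.006 fully down.
- blue (a joint): Travel of the blue button, m: 0 up, 0.006 fully down.
- brush_tub: Loose clear tub with a yellow lid, diameter 82, 80 mm high, with brushes up to about 145 mm; bystander. Origin: centre of its underside.
- paint_jar: Loose red paint jar, diameter 60, 75 mm high, white cap; bystander. Origin: centre of its underside.
- paint_tin: Loose flat watercolour tin, 90 (x) by 160 (y) by 14 mm, with colour pans; bystander. Origin: centre of its underside.
Mind the look-alikes: they are no part of the job. Of the things shaped like the stand, the dark steel one is meant.

How it is judged:
On the way, in this order (a step that is already met when the one before it is completed fails the run):
1. the lamp head is fully home on the stand's collar (z of lamp_head in the frame of seat below 0.003 m and horizontal distance between lamp_head and seat below 0.004 m and angle between lamp_head's own z axis and vertical below 0.06 rad), for 0.2 s.
2. with the head home, the red button is pressed (value of joint red above 0.004 m and value of joint yellow below 0.002 m and distance between lamp_head and seat below 0.005 m), for 0.05 s.
3. the red button is up again and then the yellow button is pressed (value of joint yellow above 0.004 m and value of joint red below 0.002 m and distance between lamp_head and seat below 0.005 m), for 0.05 s.
At the end, for the whole second after the job is handed in: The lamp head is at rest fully home on the mast: its rim within 3 mm of the collar's flat top, its axis within 4 mm of the mast's and upright within 0.06 rad; all three buttons are up (within 2 mm) (all of step 1 and linear speed of lamp_head below 0.02 m/s and value of joint each of red, yellow, blue below 0.002 m); the robot touches nothing.
It fails at once if the blue button pressed (over 2.5 mm) (value of joint blue above 0.0025 m).
It fails at once if the red or yellow button pressed (over 2.5 mm) while the lamp head is not home (value of joint any of red, yellow above 0.0025 m and distance between lamp_head and seat above 0.008 m).
It fails at once if the lamp head forced or dropped onto the stand (over 60 N) (contact force between lamp_head and stand above 60 N).
It fails at once if the lamp head toppled (tilted over 0.8 rad) (angle between lamp_head's own z axis and vertical above 0.8 rad).
It fails at once if the brush tub, paint jar or paint tin moved by over 20 mm or the tub or jar tipped (distance of any of brush_tub, paint_jar, paint_tin from where it was at the start of the episode above 0.02 m or angle between any of brush_tub, paint_jar's own z axis and vertical above 0.4 rad).
It also fails if it takes over 64 s, if anything falls off the work surface, if the arm or the gripper's body presses on something with over 40 N, if the wrist force passes 120 N, or if a joint passes its speed limit or range.

## Working session

There is one attempt and no reset: what is moved stays moved. The work goes in short steps, Python scripts to look and compute and a tool call to move; the robot and the scene stay as the last step left them, time stands still between calls to the robot, and variables do not carry over. Pictures are saved under pics/ and viewed, on a budget of 10 in all, crops included, one or two more only if the job needs it, and the job is handed in when it is done.

Besides the shell and the picture viewer there is one more tool, called after "Request:" as name(argument=value, ...), one argument or row to a line, values as JSON. apply_moves: Moves the arm, as the interface text tells. Its arguments: {"type":"object","properties":{"plan":{"type":"array","items":{"type":"array","items":{"type":"array","items":{"type":"number","minimum":-1,"maximum":1}}}},"force":{"type":"number"}},"required":["plan"]}

```bash
mkdir -p pics; cat > h.py <<'E'
import numpy as np, cv2
from scipy.spatial.transform import Rotation as R
from bench import r
def ray(f,u,v):
    T=np.array(f["pose"]); d=np.array([(u-f["cx"])/f["fx"],-(v-f["cy"])/f["fy"],-1.])
    return T[:3,3],T[:3,:3]@d
def onz(f,u,v,z):
    o,d=ray(f,u,v); return o+d*(z-o[2])/d[2]
def proj(f,p):
    T=np.array(f["pose"]); q=T[:3,:3].T@(np.asarray(p)-T[:3,3])
    return np.array([f["cx"]+f["fx"]*q[0]/-q[2], f["cy"]-f["fy"]*q[1]/-q[2]])
def tri(f1,p1,f2,p2):
    A=np.zeros((3,3));b=np.zeros(3)
    for f,p in((f1,p1),(f2,p2)):
        o,d=ray(f,*p); d=d/np.linalg.norm(d); M=np.eye(3)-np.outer(d,d); A+=M;b+=M@o
    return np.linalg.solve(A,b)
E
python3 - <<'E'
from h import *
import pickle
F={}
for n in("scene","side","wrist"):
    f=r.grab_frame(n); F[n]=f; cv2.imwrite(f"pics/{n}0.png",f["pixels"]); print(n,{k:f[k] for k in f if k!="pixels"})
pickle.dump(F,open("F0.pkl","wb"));print(r.get_obs())
E
```

```text
scene {'fx': 515.9859746192972, 'fy': 515.9859746192972, 'cx': 319.3047634906069, 'cy': 202.08336711792091, 'pose': array([[-0.8396998 , -0.39886723,  0.36852298,  1.06702101],
       [ 0.54288158, -0.59961836,  0.5879944 ,  0.94567875],
       [-0.01355855,  0.69380311,  0.72003709,  1.24545708],
       [ 0.        ,  0.        ,  0.        ,  1.        ]])}
side {'fx': 514.7540524009977, 'fy': 514.7540524009977, 'cx': 313.18867347006903, 'cy': 197.6739481977007, 'pose': array([[ 0.97308724,  0.14710288, -0.17737519,  0.20479458],
       [-0.2295347 ,  0.55070173, -0.80252191, -1.21803415],
       [-0.02037246,  0.8216376 ,  0.56964605,  0.97061968],
       [ 0.        ,  0.        ,  0.        ,  1.        ]])}
wrist {'fx': 295.6735527850045, 'fy': 295.6735527850045, 'cx': 318.2092138127695, 'cy': 200.97607519593993, 'pose': array([[ 2.79894370e-01,  9.09029232e-01,  3.08747465e-01,
         2.69320218e-01],
       [-9.60030646e-01,  2.65208513e-01,  8.94740358e-02,
        -6.23281429e-01],
       [-5.47941899e-04, -3.21450307e-01,  9.46926291e-01,
         3.73011551e-01],
       [ 0.00000000e+00,  0.00000000e+00,  0.00000000e+00,
         1.00000000e+00]])}
{'clock': 0.15, 'joints': array([ 1.17788394,  0.47762591,  0.02236903,  1.5561702 , -0.01148478,
        1.10930079, -0.08310562]), 'qvel': array([-2.98133530e-05, -1.00737273e-03, -1.11251128e-03, -2.90256083e-03,
       -4.60651517e-04,  9.11905135e-04,  1.05726078e-03]), 'tau': array([ 2.72961763e-03, -5.96924472e+01,  1.61021926e+00, -2.81486249e+01,
        1.26675999e-02,  6.56875214e-03, -2.43917884e-05]), 'tcp_pos': array([ 0.18951731, -0.64739929,  0.23056185]), 'orientation': array([-3.10846539e+00, -4.45680966e-01,  4.91429080e-04]), 'contact_force': array([-0.14362673, -0.24729525, -0.19789549]), 'moment': array([-0.01045185, -0.0003975 , -0.00048687]), 'grip_width': 0.08510539938694127}
```

View pics/scene0.png

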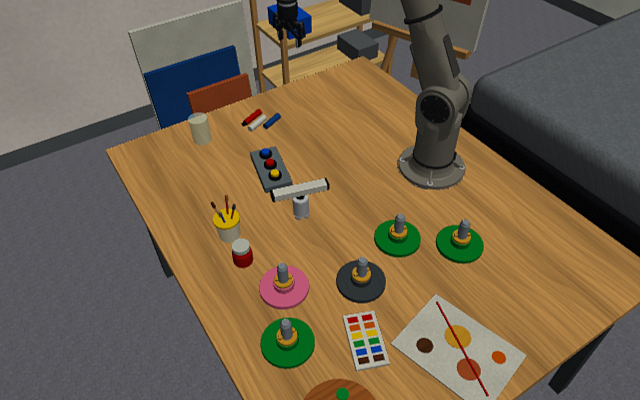

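View pics/side0.png

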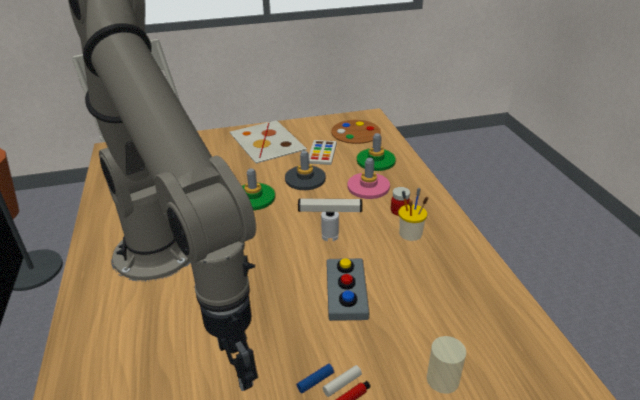

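Scene view: bar at (300,190) with its sleeve at (301,207), and the control box at (271,168) with blue (265,153), red (270,163) and yellow (275,174). Stand-like things: dark (361,280), pink (284,286), and green ones at (397,236), (459,243) and (287,342). The dark one is meant; in the side view it is at (305,177). I'll check it in one close crop.

```bash
python3 - <<'E'
from h import *
import pickle
F=pickle.load(open("F0.pkl","rb")); s,d=F["scene"],F["side"]
def crop(f,x,y,w,h,k): return cv2.resize(f["pixels"][y:y+h,x:x+w],None,fx=k,fy=k,interpolation=cv2.INTER_CUBIC)
a=crop(s,260,140,80,80,5);b=crop(s,325,250,80,60,5)
c=crop(d,290,190,80,80,5);e=crop(d,270,140,80,60,5)
cv2.imwrite("pics/m1.png",np.vstack([np.hstack([a,c]),np.hstack([b,e])])[:600] if 0 else np.vstack([np.hstack([a,c])[:300],np.hstack([b,e])]))
def comps(f,lo,hi,amin=15):
    m=cv2.inRange(cv2.cvtColor(f["pixels"],cv2.COLOR_BGR2HSV),lo,hi); n,l,st,ce=cv2.connectedComponentsWithStats(m)
    return [(ce[i].round(1).tolist(),st[i].tolist()) for i in range(1,n) if st[i,4]>amin]
for n,lo,hi in(("blue",(105,150,60),(130,255,255)),("red",(0,180,80),(6,255,255)),("yel",(22,150,120),(32,255,255)),("white",(0,0,170),(180,50,255))):
    for nm,f in(("scene",s),("side",d)): print(n,nm,[c for c in comps(f,lo,hi) if 230<c[0][0]<420 and 130<c[0][1]<320])
E
```

```text
blue scene [([265.1, 151.4], [261, 149, 9, 6, 45])]
blue side [([347.7, 295.8], [342, 291, 13, 11, 114])]
red scene [([269.7, 161.6], [266, 159, 8, 7, 44]), ([244.3, 258.8], [232, 248, 21, 20, 179]), ([366.6, 317.1], [362, 314, 10, 7, 49]), ([352.4, 319.5], [348, 317, 10, 6, 49])]
red side [([395.8, 205.2], [391, 198, 13, 17, 114]), ([346.4, 278.7], [341, 274, 12, 10, 86])]
yel scene [([274.4, 172.2], [271, 169, 8, 7, 47])]
yel side [([315.8, 151.1], [313, 150, 7, 3, 18]), ([412.6, 214.0], [399, 204, 29, 19, 370]), ([344.9, 262.3], [340, 258, 11, 10, 84])]
white scene [([299.1, 187.0], [273, 179, 54, 18, 324]), ([300.9, 198.9], [294, 195, 14, 7, 27])]
white side [([267.1, 140.8], [231, 121, 75, 41, 1331]), ([312.3, 147.4], [310, 140, 8, 18, 34]), ([324.9, 152.9], [310, 141, 26, 21, 107]), ([400.0, 190.5], [393, 187, 16, 9, 72]), ([329.7, 201.5], [301, 199, 58, 6, 345]), ([324.0, 215.2], [322, 213, 6, 6, 16]), ([334.4, 215.5], [329, 213, 10, 6, 19])]
```

View pics/m1.png

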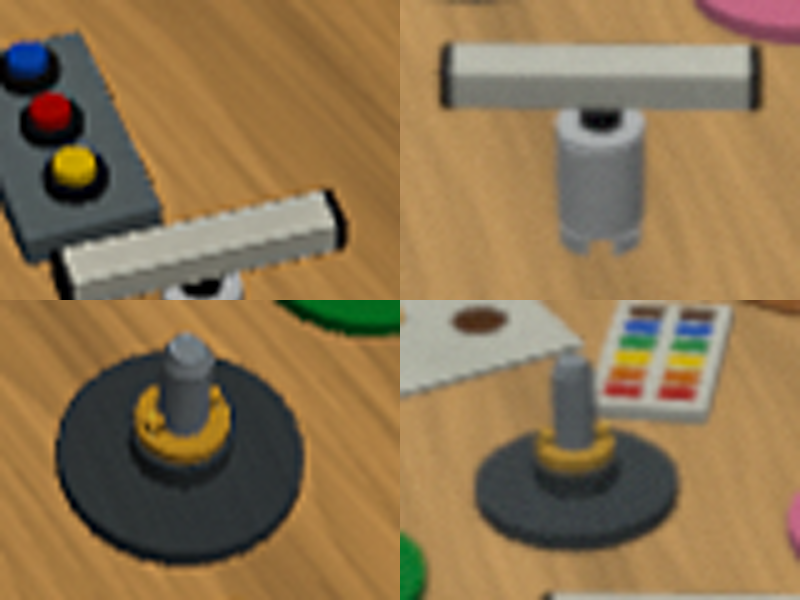

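The crop confirms the dark foot, steel mast and brass collar. The mast top is at about scene (362.5,259) and side (304.4,151). The lugs look to be near scene (368,268)/(355,275). In the side view the bar's top face runs from about (299,199) to (351,199).

```bash
python3 - <<'E'
from h import *
import pickle
F=pickle.load(open("F0.pkl","rb")); s,d=F["scene"],F["side"]
np.set_printoptions(precision=4,suppress=True)
print("mast top",tri(s,(362.5,259),d,(304.4,151)),onz(s,362.5,259,.11),onz(d,304.4,151,.11))
for n,p,q in(("red",(269.7,161.6),(346.4,278.7)),("yel",(274.4,172.2),(344.9,262.3)),("blue",(265.1,151.4),(347.7,295.8))): print(n,tri(s,p,d,q),onz(s,*p,.045),onz(d,*q,.045))
# bar top corners, side crop
for q in((47,45),(352,45),(43,75),(358,75)): print("bar side",onz(d,290+q[0]/5,190+q[1]/5,.126))
for q in((60,250),(328,192),(70,275),(340,218)): print("bar scene",onz(s,260+q[0]/5,140+q[1]/5,.126))
print("lugs scene",[onz(s,325+q[0]/5,250+q[1]/5,.054) for q in((215,92),(150,122))])
print("lugs side",[onz(d,270+q[0]/5,140+q[1]/5,.054) for q in((145,130),(206,128))])
# dark foot ellipse
for f,(x,y,w,h) in((s,(325,250,80,60)),(d,(285,160,45,35))):
    g=f["pixels"][y:y+h,x:x+w]; hs=cv2.cvtColor(g,cv2.COLOR_BGR2HSV); m=cv2.inRange(hs,(0,0,0),(180,120,75))
    c=max(cv2.findContours(m,0,2)[0],key=cv2.contourArea); print("foot",onz(f,*(np.array(cv2.fitEllipse(cv2.convexHull(c))[0])+(x,y)),.01))
# wrist axes
T=R.from_rotvec(r.get_obs()["orientation"]).as_matrix();print(T)
E
```

```text
mast top [0.5065 0.2686 0.1119] [0.505  0.2676 0.11  ] [0.5076 0.2715 0.11  ]
red [ 0.4912 -0.2938  0.0472] [ 0.4904 -0.2962  0.045 ] [ 0.4916 -0.2914  0.045 ]
yel [ 0.5047 -0.2351  0.0491] [ 0.5036 -0.2394  0.045 ] [ 0.5053 -0.2304  0.045 ]
blue [ 0.4777 -0.3518  0.0464] [ 0.4774 -0.3534  0.045 ] [ 0.4778 -0.3503  0.045 ]
bar side [ 0.428  -0.0244  0.126 ]
bar side [ 0.5968 -0.0695  0.126 ]
bar side [ 0.4196 -0.0528  0.126 ]
bar side [ 0.5911 -0.0985  0.126 ]
bar scene [ 0.5876 -0.0929  0.126 ]
bar scene [ 0.4213 -0.0445  0.126 ]
bar scene [ 0.5931 -0.0705  0.126 ]
bar scene [ 0.428  -0.0207  0.126 ]
lugs scene [array([0.4841, 0.2699, 0.054 ]), array([0.5272, 0.2665, 0.054 ])]
lugs side [array([0.4869, 0.2717, 0.054 ]), array([0.528 , 0.2633, 0.054 ])]
foot [0.5077 0.2693 0.01  ]
foot [0.5039 0.2621 0.01  ]
[[ 0.9597  0.281  -0.0005]
 [ 0.281  -0.9597  0.0013]
 [-0.0001 -0.0014 -1.    ]]
```

Bar centre is about (0.508,-0.060) with its axis at about -15.4°. The mast is at about (0.506,0.268), with the lugs at about -8°. The box buttons are 60 mm apart as they should be, and all these points are within reach. I'll move towards the bar now.

Request:
apply_moves(
  plan=[
    [[0, 0, 0.176, 0.08, -0.08, 0, -1], [0, 0, 0.176, 0.16, -0.16, 0, -1], [0, 0, 0.176, 0.24, -0.24, 0, -1], [0, 0, 0.176, 0.31, -0.31, 0, -1], [0, 0, 0.176, 0.38, -0.38, 0, -1], [0, 0, 0.176, 0.45, -0.45, 0, -1], [0, 0, 0.176, 0.52, -0.52, 0, -1], [0, 0, 0.176, 0.59, -0.59, 0, -1], [0, 0, 0.176, 0.66, -0.66, 0, -1], [0, 0, 0.176, 0.73, -0.73, 0, -1], [0, 0, 0.176, 0.78, -0.78, 0, -1], [0, 0, 0.176, 0.8, -0.8, 0, -1]],
  ],
)

```text
clock: 1.15
tcp_pos: [0.409, -0.2461, 0.2314]
orientation: [-3.113, 0.41, -0.001]
contact_force: [0.0, -0.8, 1.3]
grip_width: 0.0852
```

```bash
cat >> h.py <<'E'
np.set_printoptions(precision=4,suppress=True)
def go(x,y,z,yaw):
    "scaled row numbers to bring TCP to x,y,z with tool x axis at yaw deg, pointing down"
    o=r.get_obs(); T=R.from_rotvec(o["orientation"]); a=np.radians(yaw)
    G=R.from_matrix([[np.cos(a),np.sin(a),0],[np.sin(a),-np.cos(a),0],[0,0,-1]])
    w=(T.inv()*G).as_rotvec()/np.pi; t=T.as_matrix().T@(np.array([x,y,z])-o["tcp_pos"])/.4
    m=T.as_matrix(); print("t",round(o["clock"],2),"tcp",o["tcp_pos"],"yaw",np.degrees(np.arctan2(m[1,0],m[0,0])),"F",o["contact_force"],"w",o["grip_width"]); print("row",w,t)
E
python3 -c "
from h import *
go(.508,-.060,.21,-15.4)"
```

```text
t 1.15 tcp [ 0.409  -0.2461  0.2314] yaw -14.99346079289669 F [ 0.0305 -0.8182  1.2934] w 0.08522152294849888
row [-0.0005 -0.0001  0.0023] [ 0.1186 -0.5134  0.0542]
```

Request:
apply_moves(
  plan=[
    [[0, 0, 0.002, 0.02, -0.08, 0.0, -1], [0, 0, 0.002, 0.035, -0.16, 0.01, -1], [0, 0, 0.002, 0.05, -0.24, 0.02, -1], [0, 0, 0.002, 0.07, -0.32, 0.03, -1], [0, 0, 0.002, 0.09, -0.4, 0.04, -1], [0, 0, 0.002, 0.108, -0.47, 0.045, -1], [0, 0, 0.002, 0.118, -0.52, 0.05, -1], [0, 0, 0.002, 0.118, -0.525, 0.05, -1], [0, 0, 0.002, 0.118, -0.525, 0.05, -1], [0, 0, 0.002, 0.118, -0.525, 0.05, -1]],
  ],
)

```text
clock: 1.98
tcp_pos: [0.5075, -0.0617, 0.2111]
orientation: [3.111, -0.431, -0.001]
contact_force: [0.1, -0.3, 0.5]
grip_width: 0.0852
```

```bash
python3 - <<'E'
from h import *
f=r.grab_frame("wrist"); cv2.imwrite("pics/w1.png",f["pixels"])
go(.508,-.060,.094,-15.4)
m=cv2.inRange(cv2.cvtColor(f["pixels"],cv2.COLOR_BGR2HSV),(0,0,140),(180,50,255))
n,l,st,ce=cv2.connectedComponentsWithStats(m)
for i in range(1,n):
    if st[i,4]>300:
        b=cv2.boxPoints(cv2.minAreaRect(np.argwhere(l==i)[:,::-1].astype(np.float32)))
        print(st[i],b.round(1).tolist(),[onz(f,*q,.126)[:2] for q in b])
import pickle; pickle.dump(f,open("w1.pkl","wb"))
E
```

```text
t 2.03 tcp [ 0.5074 -0.0622  0.2111] yaw -15.81723914644718 F [0.1134 0.5442 0.5408] w 0.08571645634396428
row [ 0.0003  0.0002 -0.0023] [ 0.0001 -0.0059  0.2928]
[ 288   98   46  196 7321] [[286.1000061035156, 292.70001220703125], [289.6000061035156, 97.19999694824219], [333.79998779296875, 98.0], [330.29998779296875, 293.5]] [array([ 0.4364, -0.0103]), array([ 0.5954, -0.064 ]), array([ 0.5861, -0.0948]), array([ 0.4246, -0.0487])]
[   0  320   39   56 1037] [[-0.0, 320.0], [38.0, 320.0], [38.0, 375.0], [0.0, 375.0]] [array([0.4812, 0.2575]), array([0.4714, 0.2232]), array([0.4114, 0.2618]), array([0.422 , 0.2988])]
```

View pics/w1.png

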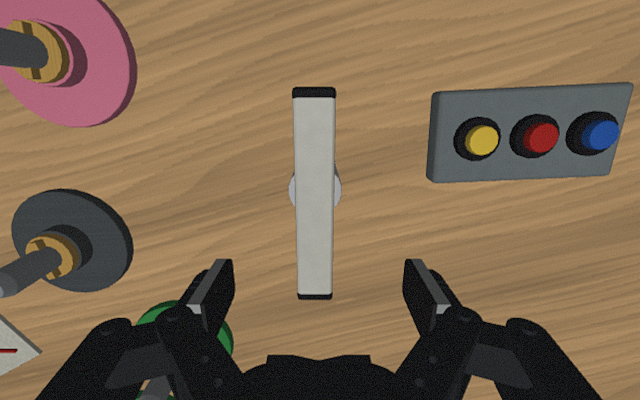

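The wrist view shows the bar from (314.5,87) to (315,299) between the open fingers. The box's buttons are at (481,140), (541,136) and (600,135), in the order yellow, red, blue. The dark stand is at (70,240).

```bash
python3 - <<'E'
from h import *
import pickle
f=pickle.load(open("w1.pkl","rb"))
a,b=onz(f,314.5,87,.126),onz(f,315,298,.126); L=a-b
print(a,b,(a+b)/2,np.linalg.norm(L),np.degrees(np.arctan2(L[1],L[0])))
P=[onz(f,*q,.126) for q in((295,97),(335,97),(299,292),(331.5,292))]; print(P, np.linalg.norm(P[0]-P[1]),np.linalg.norm(P[2]-P[3]))
for n,u in(("y",(481,140)),("r",(541,136)),("b",(601,135))): print(n,onz(f,*u,.048))
E
```

```text
[ 0.5971 -0.0834  0.126 ] [ 0.4238 -0.034   0.126 ] [ 0.5105 -0.0587  0.126 ] 0.18026939278971482 -15.90265296217313
[array([ 0.5945, -0.0679,  0.126 ]), array([ 0.5866, -0.0958,  0.126 ]), array([ 0.434 , -0.0218,  0.126 ]), array([ 0.4259, -0.0502,  0.126 ])] 0.02905046935115428 0.029504375066739696
y [ 0.5055 -0.2331  0.048 ]
r [ 0.4929 -0.2922  0.048 ]
b [ 0.4773 -0.351   0.048 ]
```

Request:
apply_moves(
  plan=[
    [[0, 0, 0.0, 0.005, -0.008, 0.06, -1], [0, 0, 0.0, 0.005, -0.008, 0.12, -1], [0, 0, 0.0, 0.005, -0.008, 0.17, -1], [0, 0, 0.0, 0.005, -0.008, 0.22, -1], [0, 0, 0.0, 0.005, -0.008, 0.26, -1], [0, 0, 0.0, 0.005, -0.008, 0.28, -1], [0, 0, 0.0, 0.005, -0.008, 0.29, -1], [0, 0, 0.0, 0.005, -0.008, 0.29, -1], [0, 0, 0.0, 0.005, -0.008, 0.29, -1]],
  ],
)

```text
clock: 2.78
tcp_pos: [0.5112, -0.0588, 0.096]
orientation: [3.112, -0.431, 0.002]
contact_force: [0.5, 0.7, 0.7]
grip_width: 0.0851
```

Request:
apply_moves(
  plan=[
    [[0, 0, 0, 0, 0, 0, -0.4], [0, 0, 0, 0, 0, 0, -0.2], [0, 0, 0, 0, 0, 0, 0], [0, 0, 0, 0, 0, 0, 0.2], [0, 0, 0, 0, 0, 0, 0.3], [0, 0, 0, 0, 0, 0, 0.5], [0, 0, 0, 0, 0, 0, 1], [0, 0, 0, 0, 0, 0, 1], [0, 0, 0, 0, 0, 0, 1], [0, 0, 0, 0, 0, 0, 1]],
  ],
  force=50,
)

```text
clock: 3.62
tcp_pos: [0.5111, -0.0584, 0.0958]
orientation: [3.112, -0.43, 0.001]
contact_force: [-1.4, 0.6, 5.5]
grip_width: 0.0314
```

```bash
python3 -c "
from h import *
go(.510,-.0587,.234,-8)"
```

```text
t 3.62 tcp [ 0.5111 -0.0584  0.0958] yaw -15.735209423396485 F [-1.405   0.6391  5.517 ] w 0.03135927386398021
row [ 0.     -0.0002 -0.043 ] [-0.0023  0.0014 -0.3455]
```

Request:
apply_moves(
  plan=[
    [[0, 0, 0, 0, 0, -0.01, 1], [0, 0, 0, 0, 0, -0.04, 1], [0, 0, 0, 0, 0, -0.09, 1], [0, 0, 0, 0, 0, -0.14, 1], [0, 0, 0, 0, 0, -0.2, 1], [0, 0, 0, 0, 0, -0.26, 1], [0, 0, 0, 0, 0, -0.31, 1], [0, 0, 0, 0, 0, -0.34, 1], [0, 0, 0, 0, 0, -0.36, 1], [0, 0, 0, 0, 0, -0.36, 1], [0, 0, 0, 0, 0, -0.36, 1]],
  ],
)

```text
clock: 4.53
tcp_pos: [0.5102, -0.0582, 0.2386]
orientation: [3.112, -0.43, -0.002]
contact_force: [-0.7, -0.7, -4.6]
grip_width: 0.0315
```

```bash
python3 -c "
from h import *
go(.506,.17,.24,-8)"
```

```text
t 4.53 tcp [ 0.5102 -0.0582  0.2386] yaw -15.71745127647362 F [-0.7078 -0.6626 -4.6342] w 0.03150478671314575
row [ 0.0001  0.0003 -0.0429] [-0.1647 -0.5464 -0.0036]
```

Request:
apply_moves(
  plan=[
    [[0, 0, 0, -0.005, -0.02, -0.005, 1], [0, 0, -0.01, -0.02, -0.07, -0.005, 1], [0, 0, -0.02, -0.04, -0.13, -0.005, 1], [0, 0, -0.03, -0.06, -0.2, -0.005, 1], [0, 0, -0.04, -0.08, -0.27, -0.005, 1], [0, 0, -0.043, -0.1, -0.34, -0.005, 1], [0, 0, -0.043, -0.12, -0.41, -0.005, 1], [0, 0, -0.043, -0.14, -0.47, -0.005, 1], [0, 0, -0.043, -0.155, -0.52, -0.005, 1], [0, 0, -0.043, -0.165, -0.545, -0.005, 1], [0, 0, -0.043, -0.165, -0.545, -0.005, 1], [0, 0, -0.043, -0.165, -0.545, -0.005, 1]],
  ],
)

```text
clock: 5.53
tcp_pos: [0.5058, 0.1692, 0.2404]
orientation: [3.133, -0.217, -0.003]
contact_force: [0.1, -0.6, -5.3]
grip_width: 0.0314
```

```bash
python3 - <<'E'
from h import *
import pickle
F={n:r.grab_frame(n) for n in("wrist","scene","side")}
pickle.dump(F,open("F2.pkl","wb"))
go(.506,.268,.24,-8)
w=F["wrist"]; print([proj(w,(.506,.268,z)) for z in(.11,.046,0)])
u,v=proj(w,(.506,.268,.05)).astype(int); x=int(np.clip(u-100,0,440)); y=int(np.clip(v-100,0,200)); print(x,y)
a=cv2.resize(w["pixels"][y:y+200,x:x+200],(400,400),interpolation=cv2.INTER_CUBIC)
b=cv2.resize(w["pixels"],(640,400))[:, :]
cv2.imwrite("pics/w2.png",np.hstack([a,cv2.resize(b,(400,250))if 0 else np.vstack([cv2.resize(b,(400,250)),np.zeros((150,400,3),np.uint8)])]))
E
```

```text
t 5.68 tcp [0.5065 0.1676 0.2409] yaw -8.130468696096422 F [-0.3625 -0.8098 -4.4857] w 0.03127580606700842
row [ 0.0004  0.0002 -0.0007] [-0.0367 -0.2484  0.002 ]
[array([218.9133, 204.6558]), array([235.991 , 186.5877]), array([245.0171, 177.038 ])]
135 87
```

View pics/w2.png

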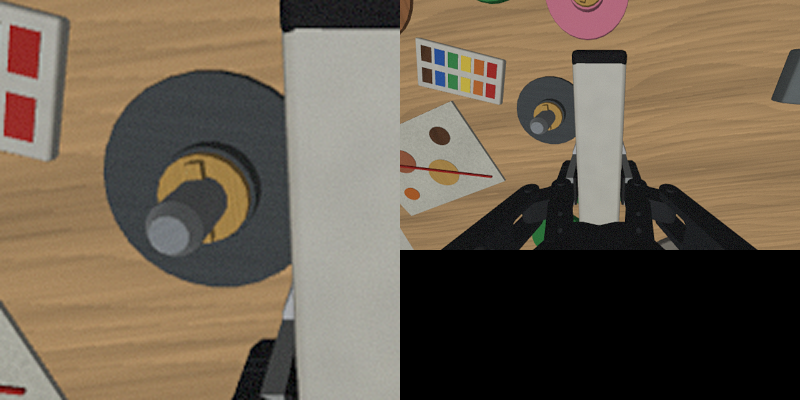

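The collar and mast appear within 1–3 px of the prediction: mast top (221.5,205.5), collar centre (236.5,186). One lug shows near crop (196,165) and the other near (208,238).

```bash
python3 - <<'E'
from h import *
import pickle
F=pickle.load(open("F2.pkl","rb"));w=F["wrist"];s=F["scene"];d=F["side"]
print(onz(w,221.5,205.5,.11),onz(w,236.5,186,.046))
for q in((196,165),(208,238)): print(onz(w,135+q[0]/2,87+q[1]/2,.056))
def c(f,x,y,wd,h,k): 
    g=cv2.resize(f["pixels"][y:y+h,x:x+wd],(wd*k,h*k),interpolation=cv2.INTER_CUBIC); return cv2.convertScaleAbs(g,alpha=1.6,beta=0)
A=c(w,205,155,50,60,8)[:480]; B=c(s,340,250,45,40,8); C=c(d,285,140,45,40,8)[:160+160]
im=np.zeros((600,800,3),np.uint8); im[:480,:400]=A; im[:300,420:780]=B[:300]; im[300:600,420:780]=C[:300]
cv2.imwrite("pics/l3.png",im)
E
```

```text
[0.5048 0.2657 0.11  ] [0.5066 0.2672 0.046 ]
[0.5285 0.2635 0.056 ]
[0.4848 0.2667 0.056 ]
```

View pics/l3.png

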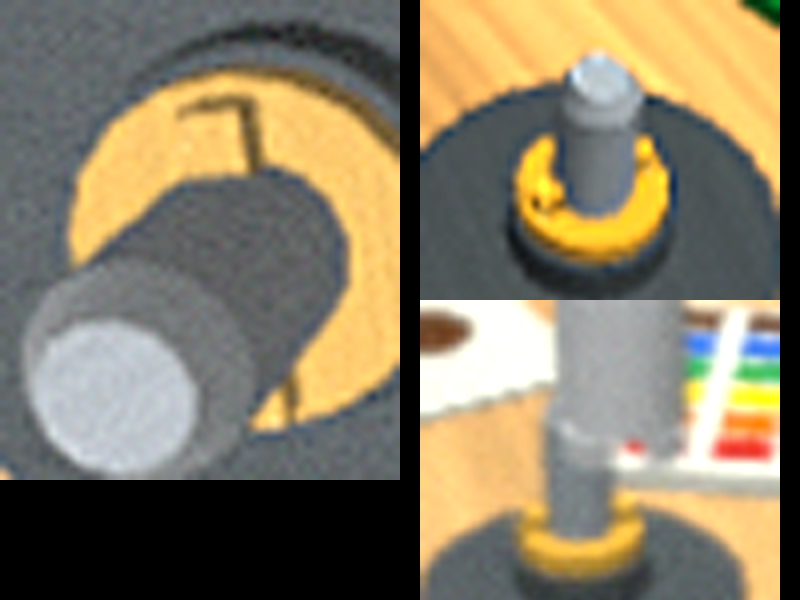

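```bash
python3 - <<'E'
from h import *
import pickle
w=pickle.load(open("F2.pkl","rb"))["wrist"]
for z in(.046,.051,.056):
    a,b=[onz(w,205+q[0]/8,155+q[1]/8,z) for q in((249,102),(292,420))]
    v=a-b; n=np.array([-v[1],v[0]])/np.hypot(*v[:2]); c=np.array([.5062,.2672])
    print(z,a,b,np.degrees(np.arctan2(v[1],v[0])),"offset from axis",n@(c-a[:2]))
T=onz(w,205+118/8,155+397/8,.11);print("mast top flat",T)
E
```

```text
0.046 [0.5282 0.2627 0.046 ] [0.4793 0.2674 0.046 ] -5.504506868362463 offset from axis 0.002391124126908014
0.051 [0.5291 0.2611 0.051 ] [0.4809 0.2658 0.051 ] -5.504506868362439 offset from axis 0.00383832261475017
0.056 [0.5299 0.2596 0.056 ] [0.4825 0.2642 0.056 ] -5.504506868362415 offset from axis 0.0052855211025923275
mast top flat [0.5059 0.2672 0.11  ]
```

Request:
apply_moves(
  plan=[
    [[0, 0, -0.005, -0.005, -0.02, 0, 1], [0, 0, -0.01, -0.01, -0.06, 0, 1], [0, 0, -0.0145, -0.018, -0.11, 0, 1], [0, 0, -0.0145, -0.025, -0.16, 0, 1], [0, 0, -0.0145, -0.031, -0.2, 0, 1], [0, 0, -0.0145, -0.035, -0.23, 0, 1], [0, 0, -0.0145, -0.036, -0.247, 0, 1], [0, 0, -0.0145, -0.036, -0.247, 0, 1], [0, 0, -0.0145, -0.036, -0.247, 0, 1], [0, 0, -0.0145, -0.036, -0.247, 0, 1]],
  ],
)

```text
clock: 6.52
tcp_pos: [0.5061, 0.268, 0.2411]
orientation: [3.137, -0.149, -0.0]
contact_force: [0.1, -0.4, -4.2]
grip_width: 0.0313
```

```bash
python3 - <<'E'
from h import *
import pickle
F={n:r.grab_frame(n) for n in("scene","side")}
pickle.dump(F,open("F3.pkl","wb"))
go(.506,.2674,.24,-5.5)
im=[]
for n in("scene","side"):
    f=F[n]; u,v=proj(f,(.506,.267,.12)).astype(int); print(n,u-25,v-37)
    im.append(cv2.convertScaleAbs(cv2.resize(f["pixels"][v-37:v+38,u-25:u+25],(400,600),interpolation=cv2.INTER_CUBIC),alpha=1.5))
    print([proj(f,(.506,.267,z)) for z in(.11,.145)])
cv2.imwrite("pics/a4.png",np.hstack(im))
E
```

```text
t 6.62 tcp [0.5061 0.268  0.2412] yaw -5.473101795729427 F [-0.2527 -0.0372 -4.468 ] w 0.03139425200286194
row [ 0.0002 -0.      0.0001] [-0.0002  0.0015  0.0031]
scene 337 219
[array([362.096 , 259.0197]), array([362.6921, 251.0845])]
side 279 112
[array([304.2207, 151.6987]), array([303.9025, 142.5355])]
```

View pics/a4.png

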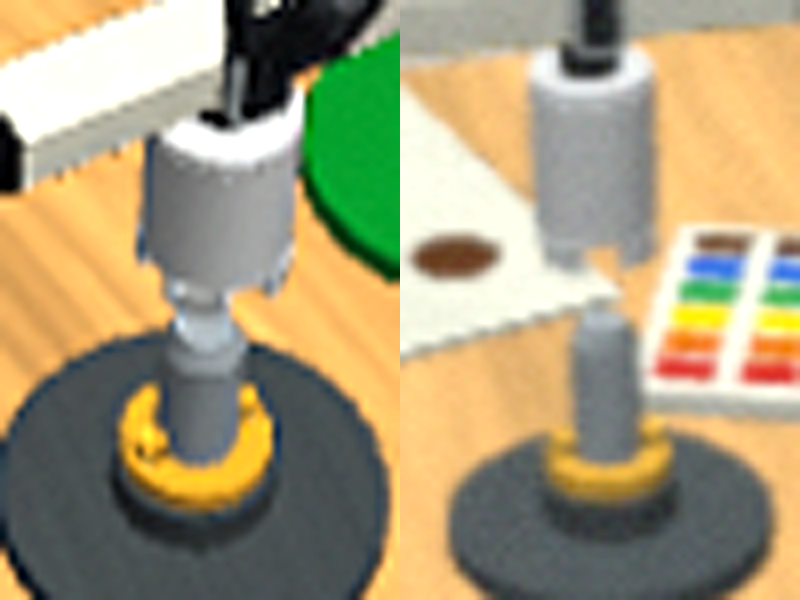

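In both views the sleeve sits about 2 mm toward -x of the mast axis: side sleeve 596 against mast 606 crop px, scene 221 against 204 with slant. I'll shift +1.8 mm in x and descend slowly, watching the force.

Request:
apply_moves(
  plan=[
    [[0, 0, 0, 0.0045, 0.0, 0.01, 1], [0, 0, 0, 0.0045, 0.0, 0.03, 1], [0, 0, 0, 0.0045, 0.0, 0.05, 1], [0, 0, 0, 0.0045, 0.0, 0.07, 1], [0, 0, 0, 0.0045, 0.0, 0.08, 1], [0, 0, 0, 0.0045, 0.0, 0.088, 1], [0, 0, 0, 0.0045, 0.0, 0.095, 1], [0, 0, 0, 0.0045, 0.0, 0.1, 1], [0, 0, 0, 0.0045, 0.0, 0.105, 1], [0, 0, 0, 0.0045, 0.0, 0.105, 1]],
  ],
)

```text
clock: 7.45
tcp_pos: [0.5076, 0.2691, 0.1991]
orientation: [3.138, -0.147, -0.0]
contact_force: [-0.1, -1.0, -4.4]
grip_width: 0.0312
```

```bash
python3 -c "
from h import *
print(r.get_obs()['moment']);go(.508,.2674,.19,-5.5)"
```

```text
[-0.0606  0.0139 -0.0523]
t 7.45 tcp [0.5076 0.2691 0.1991] yaw -5.370928350384604 F [-0.1018 -0.9669 -4.4466] w 0.03122547986796142
row [0.     0.     0.0007] [0.0015 0.0041 0.0227]
```

Request:
apply_moves(
  plan=[
    [[0, 0, 0, 0, 0.001, 0.004, 1], [0, 0, 0, 0, 0.001, 0.008, 1], [0, 0, 0, 0, 0.001, 0.012, 1], [0, 0, 0, 0, 0.001, 0.016, 1], [0, 0, 0, 0, 0.001, 0.02, 1], [0, 0, 0, 0, 0.001, 0.024, 1], [0, 0, 0, 0, 0.001, 0.024, 1], [0, 0, 0, 0, 0.001, 0.024, 1]],
  ],
)

```text
clock: 8.12
tcp_pos: [0.5075, 0.2687, 0.1896]
orientation: [3.138, -0.147, -0.0]
contact_force: [0.5, -0.2, -4.5]
grip_width: 0.0314
```

```bash
python3 -c "
from h import *
print(r.get_obs()['moment']);go(.508,.2674,.152,-5.5)"
```

```text
[-0.0174  0.023  -0.0049]
t 8.12 tcp [0.5075 0.2687 0.1896] yaw -5.373517820395609 F [ 0.4778 -0.1594 -4.452 ] w 0.031442863296165253
row [0.     0.     0.0007] [0.0014 0.0031 0.094 ]
```

Request:
apply_moves(
  plan=[
    [[0, 0, 0, 0, 0, 0.008, 1], [0, 0, 0, 0, 0, 0.016, 1], [0, 0, 0, 0, 0, 0.025, 1], [0, 0, 0, 0, 0, 0.034, 1], [0, 0, 0, 0, 0, 0.043, 1], [0, 0, 0, 0, 0, 0.052, 1], [0, 0, 0, 0, 0, 0.06, 1], [0, 0, 0, 0, 0, 0.068, 1], [0, 0, 0, 0, 0, 0.075, 1], [0, 0, 0, 0, 0, 0.08, 1], [0, 0, 0, 0, 0, 0.083, 1], [0, 0, 0, 0, 0, 0.083, 1]],
  ],
)

```text
clock: 9.12
tcp_pos: [0.5075, 0.2686, 0.1562]
orientation: [3.138, -0.147, -0.0]
contact_force: [-0.3, -0.1, -4.2]
grip_width: 0.0314
```

Request:
apply_moves(
  plan=[
    [[0, 0, 0, 0, 0, 0.003, 1], [0, 0, 0, 0, 0, 0.006, 1], [0, 0, 0, 0, 0, 0.009, 1], [0, 0, 0, 0, 0, 0.012, 1], [0, 0, 0, 0, 0, 0.015, 1], [0, 0, 0, 0, 0, 0.015, 1], [0, 0, 0, 0, 0, 0.015, 1]],
  ],
)

```text
clock: 9.7
tcp_pos: [0.5075, 0.2687, 0.1504]
orientation: [3.138, -0.147, -0.0]
contact_force: [-1.3, 0.0, -5.1]
grip_width: 0.0315
```

```bash
python3 -c "
from h import *
print(r.get_obs()['moment']);go(.508,.2674,.142,-5.5)"
```

```text
[-0.0248 -0.0101  0.061 ]
t 9.7 tcp [0.5075 0.2687 0.1504] yaw -5.372458293978911 F [-1.3038  0.0017 -5.0522] w 0.03146574299061495
row [0.     0.0001 0.0007] [0.0015 0.0032 0.021 ]
```

Request:
apply_moves(
  plan=[
    [[0, 0, 0, 0, 0, 0.003, 1], [0, 0, 0, 0, 0, 0.006, 1], [0, 0, 0, 0, 0, 0.009, 1], [0, 0, 0, 0, 0, 0.01, 1], [0, 0, 0, 0, 0, 0.01, 1]],
  ],
)

```text
clock: 10.12
tcp_pos: [0.5075, 0.2686, 0.1463]
orientation: [3.138, -0.147, -0.0]
contact_force: [0.3, -0.4, -5.3]
grip_width: 0.0316
```

Request:
apply_moves(
  plan=[
    [[0, 0, 0, 0, 0, 0.003, 1], [0, 0, 0, 0, 0, 0.006, 1], [0, 0, 0, 0, 0, 0.008, 1], [0, 0, 0, 0, 0, 0.008, 1], [0, 0, 0, 0, 0, 0.008, 1]],
  ],
)

```text
clock: 10.53
tcp_pos: [0.5076, 0.2687, 0.1432]
orientation: [3.138, -0.147, -0.0]
contact_force: [-0.1, -0.7, -4.5]
grip_width: 0.0311
```

Request:
apply_moves(
  plan=[
    [[0, 0, 0, 0, 0, 0.0015, 1], [0, 0, 0, 0, 0, 0.003, 1], [0, 0, 0, 0, 0, 0.003, 1], [0, 0, 0, 0, 0, 0.003, 1]],
  ],
)

```text
clock: 10.87
tcp_pos: [0.5076, 0.2687, 0.1421]
orientation: [3.138, -0.147, -0.0]
contact_force: [0.2, 0.2, -4.1]
grip_width: 0.031
```

Request:
apply_moves(
  plan=[
    [[0, 0, 0, 0, 0, 0.001, 1], [0, 0, 0, 0, 0, 0.002, 1], [0, 0, 0, 0, 0, 0.002, 1]],
  ],
)

```text
clock: 11.12
tcp_pos: [0.5078, 0.2688, 0.1418]
orientation: [-3.138, 0.147, -0.001]
contact_force: [-0.9, -0.4, 0.6]
grip_width: 0.0313
```

The force went from -4.5 to +0.6 N at TCP z 0.1418, so the rim is at 0.046 m, which is the seat level. Releasing and rising.

Request:
apply_moves(
  plan=[
    [[0, 0, 0, 0, 0, 0, 0.3], [0, 0, 0, 0, 0, 0, 0], [0, 0, 0, 0, 0, 0, -0.3], [0, 0, 0, 0, 0, 0, -0.6], [0, 0, 0, 0, 0, 0, -1], [0, 0, 0, 0, 0, 0, -1], [0, 0, 0, 0, 0, 0, -1], [0, 0, 0, 0, 0, 0, -1]],
  ],
)

```text
clock: 11.78
tcp_pos: [0.5076, 0.2687, 0.1413]
orientation: [-3.138, 0.147, -0.0]
contact_force: [0.5, 0.4, -0.0]
grip_width: 0.0854
```

Request:
apply_moves(
  plan=[
    [[0, 0, 0, 0, 0, -0.02, -1], [0, 0, 0, 0, 0, -0.06, -1], [0, 0, 0, 0, 0, -0.12, -1], [0, 0, 0, 0, 0, -0.19, -1], [0, 0, 0, 0, 0, -0.26, -1], [0, 0, 0, 0, 0, -0.3, -1], [0, 0, 0, 0, 0, -0.3, -1], [0, 0, 0, 0, 0, -0.3, -1]],
  ],
)

```text
clock: 12.45
tcp_pos: [0.508, 0.269, 0.2627]
orientation: [-3.137, 0.147, -0.004]
contact_force: [-0.5, 0.4, -0.4]
grip_width: 0.0853
```

```bash
python3 - <<'E'
from h import *
F={n:r.grab_frame(n) for n in("scene","side")}
go(.493,-.02,.25,-5.5)
im=[]
for n in("scene","side"):
    f=F[n]; u,v=proj(f,(.506,.267,.1)).astype(int); 
    im.append(cv2.convertScaleAbs(cv2.resize(f["pixels"][v-37:v+38,u-25:u+25],(400,600),interpolation=cv2.INTER_CUBIC),alpha=1.4))
cv2.imwrite("pics/a5.png",np.hstack(im))
E
```

```text
t 12.55 tcp [0.5071 0.2682 0.2605] yaw -5.377090790442267 F [0.8564 0.197  0.6829] w 0.08528797057563142
row [0.0003 0.0004 0.0007] [0.0326 0.7207 0.027 ]
```

View pics/a5.png

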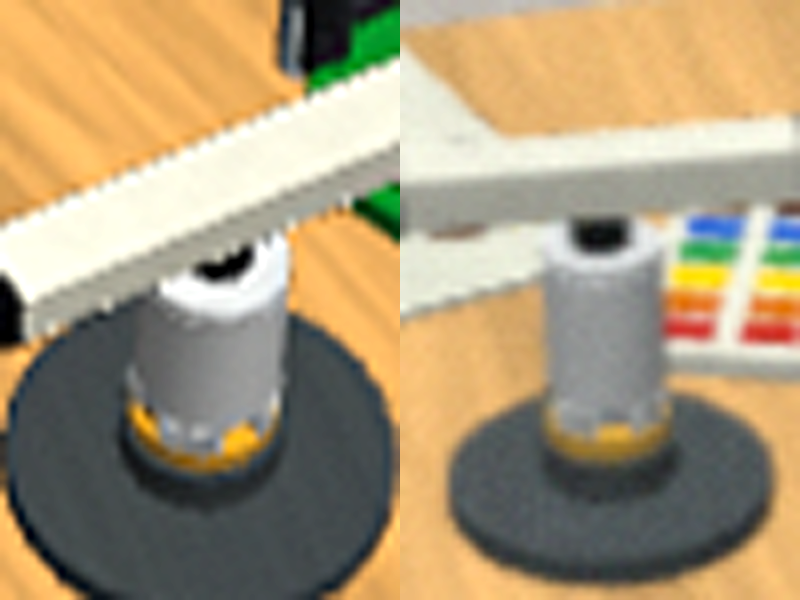

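The pictures show the notches down over the brass collar and the sleeve upright at side crop (605,330). On to the buttons with the fingers shut.

Request:
apply_moves(
  plan=[
    [[0, 0, 0, 0.0, 0.04, 0, -1], [0, 0, 0, 0.0, 0.11, 0, 0], [0, 0, 0, 0.01, 0.2, 0, 0.5], [0, 0, 0, 0.01, 0.29, 0, 1], [0, 0, 0, 0.02, 0.38, 0, 1], [0, 0, 0, 0.02, 0.47, 0, 1], [0, 0, 0, 0.03, 0.56, 0, 1], [0, 0, 0, 0.03, 0.63, 0, 1], [0, 0, 0, 0.03, 0.69, 0, 1], [0, 0, 0, 0.032, 0.72, 0, 1], [0, 0, 0, 0.032, 0.72, 0, 1]],
  ],
)

```text
clock: 13.47
tcp_pos: [0.4922, -0.0229, 0.26]
orientation: [3.136, -0.156, -0.004]
contact_force: [0.4, 0.3, -0.2]
grip_width: -0.0001
```

```bash
python3 -c "
from h import *
go(.492,-.293,.12,-5.5)"
```

```text
t 13.47 tcp [ 0.4922 -0.0229  0.26  ] yaw -5.6874312953635355 F [ 0.4     0.3258 -0.1969] w -7.258909323126561e-05
row [ 0.0005  0.0009 -0.001 ] [0.0673 0.6714 0.3508]
```

Request:
apply_moves(
  plan=[
    [[0, 0, 0, 0.0, 0.05, 0.02, 1], [0, 0, 0, 0.01, 0.13, 0.06, 1], [0, 0, 0, 0.02, 0.22, 0.1, 1], [0, 0, 0, 0.03, 0.3, 0.15, 1], [0, 0, 0, 0.04, 0.38, 0.2, 1], [0, 0, 0, 0.05, 0.46, 0.25, 1], [0, 0, 0, 0.06, 0.54, 0.29, 1], [0, 0, 0, 0.065, 0.61, 0.32, 1], [0, 0, 0, 0.067, 0.65, 0.34, 1], [0, 0, 0, 0.067, 0.672, 0.35, 1], [0, 0, 0, 0.067, 0.672, 0.35, 1], [0, 0, 0, 0.067, 0.672, 0.35, 1]],
  ],
)

```text
clock: 14.47
tcp_pos: [0.4952, -0.2876, 0.1209]
orientation: [-3.137, 0.145, 0.001]
contact_force: [-0.3, 0.9, -0.0]
grip_width: -0.0002
```

```bash
python3 - <<'E'
from h import *
f=r.grab_frame("wrist"); cv2.imwrite("pics/w6.png",f["pixels"])
go(.492,-.293,.05,-5.5)
hs=cv2.cvtColor(f["pixels"],cv2.COLOR_BGR2HSV)
for n,lo,hi in(("blue",(105,150,60),(130,255,255)),("red",(0,180,80),(6,255,255)),("yel",(22,150,120),(32,255,255))):
    k,l,st,ce=cv2.connectedComponentsWithStats(cv2.inRange(hs,lo,hi)); i=1+np.argmax(st[1:,4]); print(n,st[i],ce[i],onz(f,*ce[i],.048))
print(proj(f,r.get_obs()["tcp_pos"]))
E
```

```text
t 14.52 tcp [ 0.4957 -0.2872  0.1215] yaw -5.24088538094653 F [ 0.3948  0.4046 -0.1194] w 5.729746006779299e-05
row [-0.0004 -0.0001  0.0014] [-0.0078  0.0156  0.1786]
blue [ 552  281   46   69 1573] [576.2098 316.4355] [ 0.3761 -0.5053  0.048 ]
red [308 200  37  35 991] [325.7104 217.3209] [ 0.4911 -0.2922  0.048 ]
yel [ 230  191   38   35 1038] [248.4171 207.8565] [ 0.5046 -0.2331  0.048 ]
[319.0074 260.8478]
```

View pics/w6.png

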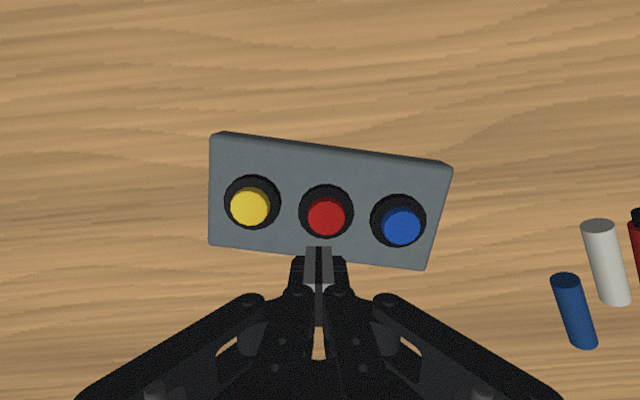

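The wrist view shows yellow (248,208), red (326,217) and blue (401,226), with the shut fingers just beside red. Now going down on red.

Request:
apply_moves(
  plan=[
    [[0, 0, 0, -0.008, 0.013, 0.03, 1], [0, 0, 0, -0.008, 0.013, 0.07, 1], [0, 0, 0, -0.008, 0.013, 0.11, 1], [0, 0, 0, -0.008, 0.013, 0.14, 1], [0, 0, 0, -0.008, 0.013, 0.16, 1], [0, 0, 0, -0.008, 0.013, 0.17, 1], [0, 0, 0, -0.008, 0.013, 0.17, 1], [0, 0, 0, -0.008, 0.013, 0.17, 1]],
  ],
)

```text
clock: 15.18
tcp_pos: [0.4915, -0.2942, 0.0536]
orientation: [3.138, -0.147, 0.001]
contact_force: [0.5, 0.7, 0.1]
grip_width: -0.0001
```

Request:
apply_moves(
  plan=[
    [[0, 0, 0, 0, 0, 0.006, 1], [0, 0, 0, 0, 0, 0.012, 1], [0, 0, 0, 0, 0, 0.018, 1], [0, 0, 0, 0, 0, 0.02, 1], [0, 0, 0, 0, 0, 0.02, 1]],
  ],
)

```text
clock: 15.6
tcp_pos: [0.4921, -0.2946, 0.0461]
orientation: [3.137, -0.147, 0.003]
contact_force: [0.4, 0.3, 5.6]
grip_width: 0.0001
```

Request:
apply_moves(
  plan=[
    [[0, 0, 0, 0, 0, 0.003, 1], [0, 0, 0, 0, 0, 0.005, 1], [0, 0, 0, 0, 0, 0.005, 1], [0, 0, 0, 0, 0, 0.005, 1]],
  ],
)

```text
clock: 15.93
tcp_pos: [0.4921, -0.2947, 0.0458]
orientation: [3.137, -0.148, 0.003]
contact_force: [-4.8, 2.9, 22.0]
grip_width: -0.0002
```

```bash
python3 - <<'E'
from h import *
print(r.get_obs()['moment'],r.get_obs()['contact_force'],r.get_obs()['tcp_pos'])
f=r.grab_frame("side"); w=r.grab_frame("wrist")
u,v=proj(f,(.495,-.29,.05)).astype(int)
cv2.imwrite("pics/p7.png",np.hstack([cv2.resize(f["pixels"][v-40:v+40,u-40:u+40],(400,400),interpolation=cv2.INTER_CUBIC),cv2.resize(w["pixels"][130:330,220:420],(400,400),interpolation=cv2.INTER_CUBIC)]))
E
```

```text
[ 0.6827  1.066  -0.0321] [-4.8217  2.8839 21.9964] [ 0.4921 -0.2947  0.0458]
```

View pics/p7.png

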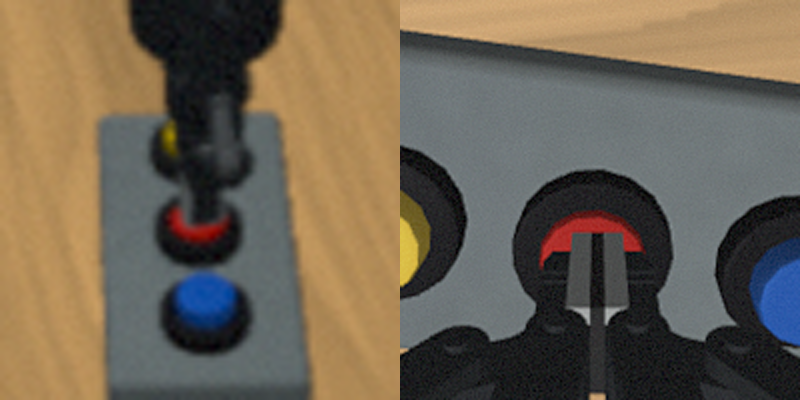

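Red seems down: no side wall shows, while blue and yellow show theirs. The push went stiff at z 0.0458, a few mm earlier than expected, so I'll check the spring curve while letting it up.

Request:
apply_moves(
  plan=[
    [[0, 0, 0, 0, 0, -0.006, 1], [0, 0, 0, 0, 0, -0.006, 1]],
  ],
)

```text
clock: 16.2
tcp_pos: [0.4921, -0.2946, 0.0469]
orientation: [3.137, -0.147, 0.003]
contact_force: [0.5, -0.9, 2.8]
grip_width: -0.0004
```

Request:
apply_moves(
  plan=[
    [[0, 0, 0, 0, 0, -0.004, 1], [0, 0, 0, 0, 0, -0.004, 1]],
  ],
)

```text
clock: 16.37
tcp_pos: [0.492, -0.2946, 0.0479]
orientation: [3.137, -0.147, 0.003]
contact_force: [1.4, -0.3, 3.2]
grip_width: 0.0001
```

Request:
apply_moves(
  plan=[
    [[0, 0, 0, 0, 0, -0.005, 1], [0, 0, 0, 0, 0, -0.005, 1]],
  ],
)

```text
clock: 16.53
tcp_pos: [0.4916, -0.2944, 0.0496]
orientation: [3.138, -0.147, 0.001]
contact_force: [1.7, -0.7, 1.6]
grip_width: 0.0002
```

Request:
apply_moves(
  plan=[
    [[0, 0, 0, 0, 0, -0.005, 1], [0, 0, 0, 0, 0, -0.005, 1]],
  ],
)

```text
clock: 16.7
tcp_pos: [0.4909, -0.2941, 0.0513]
orientation: [-3.138, 0.147, 0.001]
contact_force: [0.7, 0.2, 1.7]
grip_width: 0.0001
```

The force falls from about 3 N to 1.5 N over z 0.047–0.051, so red went through its full 6 mm spring travel. The fingertip reaches about 4 mm further than assumed. Letting it up and moving on to yellow.

Request:
apply_moves(
  plan=[
    [[0, 0, 0, 0, 0, -0.02, 1], [0, 0, 0, 0, 0, -0.05, 1], [0, 0, 0, 0, 0, -0.075, 1], [0, 0, 0, 0.01, -0.05, -0.075, 1], [0, 0, 0, 0.015, -0.1, -0.075, 1], [0, 0, 0, 0.021, -0.14, -0.075, 1], [0, 0, 0, 0.021, -0.154, -0.075, 1], [0, 0, 0, 0.021, -0.154, -0.075, 1], [0, 0, 0, 0.021, -0.154, -0.075, 1]],
  ],
)

```text
clock: 17.45
tcp_pos: [0.5052, -0.2344, 0.0818]
orientation: [3.137, -0.147, 0.0]
contact_force: [0.7, -1.4, 0.3]
grip_width: -0.0001
```

```bash
python3 -c "
from h import *
go(.505,-.2335,.0535,-5.5)"
```

```text
t 17.45 tcp [ 0.5052 -0.2344  0.0818] yaw -5.370047851199618 F [ 0.737  -1.3845  0.2795] w -7.800841164807032e-05
row [ 0.0002 -0.0001  0.0007] [-0.0007 -0.0022  0.0708]
```

Request:
apply_moves(
  plan=[
    [[0, 0, 0, 0, -0.002, 0.02, 1], [0, 0, 0, 0, -0.002, 0.04, 1], [0, 0, 0, 0, -0.002, 0.06, 1], [0, 0, 0, 0, -0.002, 0.07, 1], [0, 0, 0, 0, -0.002, 0.075, 1], [0, 0, 0, 0, -0.002, 0.08, 1], [0, 0, 0, 0, -0.002, 0.085, 1], [0, 0, 0, 0, -0.002, 0.088, 1], [0, 0, 0, 0, -0.002, 0.088, 1], [0, 0, 0, 0, -0.002, 0.088, 1]],
  ],
)

```text
clock: 18.28
tcp_pos: [0.505, -0.2331, 0.0463]
orientation: [3.138, -0.148, -0.001]
contact_force: [-3.6, -0.7, 4.5]
grip_width: -0.0002
```

Slightly further until it is stiff, then up and clear.

Request:
apply_moves(
  plan=[
    [[0, 0, 0, 0, 0, 0.002, 1], [0, 0, 0, 0, 0, 0.003, 1], [0, 0, 0, 0, 0, 0.003, 1], [0, 0, 0, 0, 0, 0.003, 1]],
  ],
)

```text
clock: 18.62
tcp_pos: [0.5051, -0.2331, 0.0459]
orientation: [3.138, -0.148, -0.001]
contact_force: [-5.9, 0.3, 14.2]
grip_width: 0.0003
```

Request:
apply_moves(
  plan=[
    [[0, 0, 0, 0, 0, -0.005, 1], [0, 0, 0, 0, 0, -0.02, 1], [0, 0, 0, 0, 0, -0.05, 1], [0, 0, 0, 0, 0, -0.1, 1], [0, 0, 0, 0, 0, -0.17, 1], [0, 0, 0, 0, 0, -0.25, 1], [0, 0, 0, 0, 0, -0.32, 1], [0, 0, 0, 0, 0, -0.37, 1], [0, 0, 0, 0, 0, -0.4, 1], [0, 0, 0, 0, 0, -0.4, 1], [0, 0, 0, 0, 0, -0.4, 1], [0, 0, 0, 0, 0, -0.4, 1]],
  ],
)

```text
clock: 19.62
tcp_pos: [0.5046, -0.2325, 0.2035]
orientation: [-3.137, 0.147, 0.003]
contact_force: [-0.0, -0.7, -0.4]
grip_width: -0.0001
```

```bash
python3 - <<'E'
from h import *
import pickle
f=r.grab_frame("scene"); w=r.grab_frame("wrist"); print(r.get_obs()["clock"])
cv2.imwrite("pics/e8.png",np.vstack([cv2.resize(f["pixels"][120:400,180:500],(640,560))[:600]]))
# bystanders/head unchanged? diff vs start image, outside robot
F=pickle.load(open("F0.pkl","rb"))["scene"]["pixels"]; d=cv2.absdiff(F,f["pixels"]).max(2)
print("diff jar/tub",d[190:270,205:258].max(),"tin",d[312:370,342:392].max())
E
```

```text
19.7167
diff jar/tub 8 tin 8
```

View pics/e8.png

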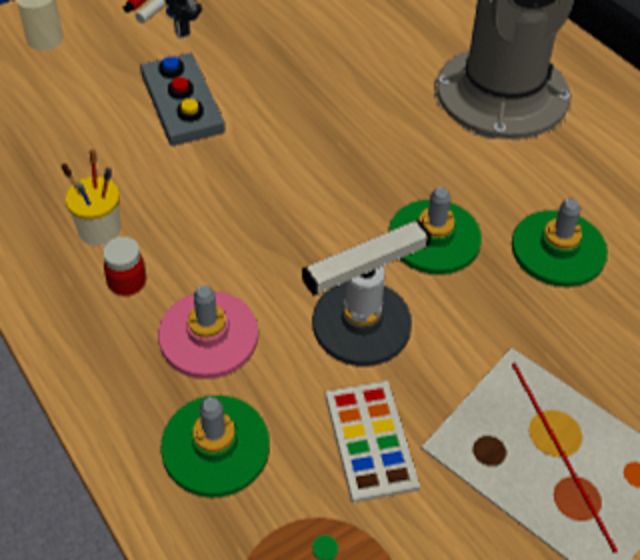

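The lamp head sits upright on the dark stand at crop (362,300). All the buttons are up, the bystanders have not moved and the arm is clear.

```bash
python3 -c "
from h import *
r.hand_in(); print(r.get_obs()['clock'])"
```

```text
the job is handed in; nothing more can be done
the job is handed in; nothing more can be done
```

The lamp head is home on the dark steel stand, red and then yellow were pressed and let up, and the job was handed in at about 20 s on the robot's clock. No verdict was reported.

- **Lamp head:** I gripped it by the bar and turned it to the lug angle I measured, about -5.5°. It slid down the mast with almost no side force, and the notches passed the lugs on the first try. It was let go resting on the collar, with the rim at about 0.046 m by the tool height. Later pictures show it upright with the notches down over the collar.
- **Buttons:** Each was pressed until it went stiff, with peaks of about 22 N on red and 14 N on yellow. Both look up again in the last picture, and blue was not touched.
- **Bystanders:** The tub, jar and tin show no visible change from the first picture, and the arm was clear of everything at the end.

**What disagreed:** The buttons bottomed at a tool height of about 0.046 m instead of the expected 0.042 m. I took this to mean the shut fingertips reach about 4 mm past the tool point. The force easing as red came up, and the picture of red held down, both fit a full press. On yellow I relied on the same stop height and the stiff end.

I viewed 10 pictures in all.

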